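# Mix the jars kept behind the dispenser flap and put them in the cooling block

### The arm

A 7-joint arm with a two-finger parallel gripper is mounted at the origin on the work surface. World frame = base frame: x ahead of the robot, y to its left, z up, the work surface at z = 0. Lengths are in m, angles in rad, forces in N, time in s.
With the tool pointing down it reaches from about 0.425 to 0.925 m from the base axis. Payload 6.8 kg.
Tool frame: the origin (TCP) lies on the front face of the gripper's body, between the roots of the fingers; the fingertips stand 73 mm ahead of it and the grasp point (between the pads) lies 54 mm ahead of it (env.nose_length is the distance from the TCP to the fingertips, in m); z points along the fingers, y is the direction in which the jaws open and shut (so a half turn about z gives the same grasp; the last joint's range is limited). The gripper opens to 85 mm and grips with 20 to 120 N. Pads are 22 mm wide; open, the fingers measure 114 mm over their backs; the gripper's body (76 mm by 85 mm) begins 54 mm behind the grasp point. The pads swing forward as they close: fully open they stand 13 mm farther back than shut.
Start: joints at [-1.359, 0.477, 0.022, 1.555, -0.011, 1.109, -0.083], TCP at [0.212, 0.641, 0.304] pointing down, gripper open.
Joint ranges: [-2.96, 2.96], [-0.34, 2.1], [-1.41, 1.46], [0.24, 2.44], [-1.37, 4.51], [0.17, 1.92], [-2.96, 2.96]. Speed limits (rad/s): [2.39, 2.39, 3.14, 3.14, 3.14, 3.14, 3.14].

### API

Orientations are given as a unit quaternion [w, x, y, z].
In Python, from cell import env, kin, camera, calibration, job gives the robot as it stands. The module is installed in compiled form; this text tells all that it offers. Calls block until the motion is done:
- env.reach(position, orientation): joint-space move of the TCP to a pose.
- env.movel(position, velocity=0.15, rot=None, stop_force=None): straight line of the TCP; rot=None keeps the orientation; velocity is the mean speed in m/s. With stop_force (N) it stops when the force on the tool has changed by that much, and returns True; else False.
- env.goto_joints(angles): joint-space move.
- env.grip(opening, f_grip=None): finger opening in m; f_grip is the grip in N (None keeps the last); returns when the fingers have stopped.
- env.dwell(seconds).
- kin.inverse_kinematics(position, orientation): joint angles nearest the present ones, or None.
- env.get_state(): the state.
- camera(name): name is "scene" or "top" or "wrist"; returns (picture, depth): 480x640x3 uint8, blue, green, red; 480x640 float32, m along the optical axis (not along the pixel's ray), 0 where there is no reading.
- calibration(name): a dict with "fx", "fy", "cx", "cy" (pixels), "rvec" (rotation vector, rad) and "tvec" (3), from world to camera coordinates, as OpenCV has them. Camera axes: x right, y down, z forward; pixel columns grow to the right and rows downward; lengths in m; the calibration is good to about 2 mm. A picture is of the moment at which its call begins: read the wrist's pose just before it. calibration takes no time and is no camera call; for the wrist camera it gives the pose at the moment of the call.
A pose or a line that the arm cannot do raises env.PlanningError and nothing moves.
- job.job_done(): hands the job in, once; it reports no verdict.
The state is a dict: "time": time; "qpos": joint angles; "joint_velocities": joint speeds; "joint_torque": joint torques, N m; "tcp_pos": TCP position; "orientation": TCP orientation; "force": force on the tool from outside, world axes, zero at the start; "torque": the same for the moment, N m; "opening": finger opening in m.
Only numpy, scipy, OpenCV 4.12 (cv2) and the standard library are available. Lean on these libraries where they do the work, as an engineer would, in place of code of your own. Each camera call takes 0.05 s, during which the arm holds its last target. There are 200 camera calls.

### The job

Take every sample jar out of the flap dispenser, which means pushing the spring flap down and keeping it open with the hand, and stand each in its own well of the touch mixer. When all of them are in, press the knob in the middle of the mixer head fully down, hold it down for about five seconds and let it come up again. Then move all the jars into the wells of the aluminium cooling block, upright and fully in, one in each, and leave the other things on the bench undisturbed.

Things in the scene. Friction and masses are not known exactly. Their poses are not given: they have to be found in the camera images.
- dispenser: fixed acrylic bin, 45 (x) by 308 (y) by 74 mm tall, walls and floor 4 mm, clear front and back, low (34 mm) white ends; origin: centre of its underside, +x to its back, z up. Inside 37 (x) by 300 mm (y); the clear flap is its only cover. Jars stand on its floor (z 4 mm) in a row along y, 2 mm (+-1) in front of the middle, at least 48 mm apart centre to centre and 39 mm from the ends.
- flap (a joint): angle (rad) of the clear flap: 0 shut and level, grows as its front edge goes down into the bin, limit 1.5. 36 (x) by 296 (y) by 3 mm, front edge rolled to 7 mm, hinged along the back wall 72 mm above the bench. A light spring (under 2 N at the front edge) shuts it: fingers coming straight down over a jar push it open, it clears the jars, lies on the hand's +x side and shuts as the hand leaves.
- jar0: squat sample jar, a solid upright cylinder 22 mm in diameter and 30 mm tall (the top 4 mm tapers to 18 mm), 17 to 35 g, amber glass with a black screw cap of the same width; origin at the centre of its underside, z up. Grip it anywhere round its side. At the start it stands on the floor of the dispenser. None if this jar is absent in this run.
- jar1: squat sample jar, a solid upright cylinder 22 mm in diameter and 30 mm tall (the top 4 mm tapers to 18 mm), 17 to 35 g, amber glass with a black screw cap of the same width; origin at the centre of its underside, z up. Grip it anywhere round its side. At the start it stands on the floor of the dispenser. None if this jar is absent in this run.
- jar2: squat sample jar, a solid upright cylinder 22 mm in diameter and 30 mm tall (the top 4 mm tapers to 18 mm), 17 to 35 g, amber glass with a black screw cap of the same width; origin at the centre of its underside, z up. Grip it anywhere round its side. At the start it stands on the floor of the dispenser. None if this jar is absent in this run.
- jar3: squat sample jar, a solid upright cylinder 22 mm in diameter and 30 mm tall (the top 4 mm tapers to 18 mm), 17 to 35 g, amber glass with a black screw cap of the same width; origin at the centre of its underside, z up. Grip it anywhere round its side. At the start it stands on the floor of the dispenser. None if this jar is absent in this run.
- jar4: squat sample jar, a solid upright cylinder 22 mm in diameter and 30 mm tall (the top 4 mm tapers to 18 mm), 17 to 35 g, amber glass with a black screw cap of the same width; origin at the centre of its underside, z up. Grip it anywhere round its side. At the start it stands on the floor of the dispenser. None if this jar is absent in this run.
- mixer_head (a joint): how far the head of the touch mixer is pressed down (m): 0 up, 0.006 at its stop; the spring yields at about 4 N, reaches the stop at about 10 N and lifts it again. Fixed white housing 165 by 125 by 64 mm; above it the grey head, 136 by 136 by 20 mm, top face 112 mm above the bench, with five wells evenly on a 92 mm circle and a knob in the middle.
- knob_top (a point): centre of the top face of the black knob (28 mm in diameter, 12 mm tall, on a 12 mm stem), 36 mm above the top face of the head; moves with the head. Press here with the closed fingertips.
- mixer_well0 (a point): centre of the floor of a round well in the mixer head, 30 mm in diameter and 8 mm deep, axis vertical; 46 mm from the knob's axis
- mixer_well1 (a point): centre of the floor of a round well in the mixer head, 30 mm in diameter and 8 mm deep, axis vertical; 46 mm from the knob's axis
- mixer_well2 (a point): centre of the floor of a round well in the mixer head, 30 mm in diameter and 8 mm deep, axis vertical; 46 mm from the knob's axis
- mixer_well3 (a point): centre of the floor of a round well in the mixer head, 30 mm in diameter and 8 mm deep, axis vertical; 46 mm from the knob's axis
- mixer_well4 (a point): centre of the floor of a round well in the mixer head, 30 mm in diameter and 8 mm deep, axis vertical; 46 mm from the knob's axis
- block: loose aluminium cooling block, 62 mm (x) by 212 mm (y) by 26 mm tall, 0.75 kg, with five wells in a row along its y; origin at the centre of its underside, z up
- block_well0 (a point): centre of the floor of a round well in the cooling block, 30 mm in diameter and 8 mm deep, 18 mm above the block's underside; the wells are 42 mm apart
- block_well1 (a point): centre of the floor of a round well in the cooling block, 30 mm in diameter and 8 mm deep, 18 mm above the block's underside; the wells are 42 mm apart
- block_well2 (a point): centre of the floor of a round well in the cooling block, 30 mm in diameter and 8 mm deep, 18 mm above the block's underside; the wells are 42 mm apart
- block_well3 (a point): centre of the floor of a round well in the cooling block, 30 mm in diameter and 8 mm deep, 18 mm above the block's underside; the wells are 42 mm apart
- block_well4 (a point): centre of the floor of a round well in the cooling block, 30 mm in diameter and 8 mm deep, 18 mm above the block's underside; the wells are 42 mm apart
- dropper: black dropper bottle, 32 mm in diameter, 90 mm tall: leave alone; origin at the centre of its underside
- media_a: glass bottle with a blue cap, 56 mm in diameter, 100 mm tall: leave alone; origin at the centre of its underside
- media_b: glass bottle with a green cap, 68 mm in diameter, 100 mm tall: leave alone; origin at the centre of its underside
- tube_box: yellow plastic tube box, 88 by 123 by 56 mm: leave alone; origin at the centre of its underside

How it is judged:
On the way, in this order (a step that is already met when the one before it is completed fails the run):
1. every jar stands in a well of the mixer head ((distance between jar0 and mixer_well0 below 0.006 m or distance between jar0 and mixer_well1 below 0.006 m or distance between jar0 and mixer_well2 below 0.006 m or distance between jar0 and mixer_well3 below 0.006 m or distance between jar0 and mixer_well4 below 0.006 m) and (distance between jar1 and mixer_well0 below 0.006 m or distance between jar1 and mixer_well1 below 0.006 m or distance between jar1 and mixer_well2 below 0.006 m or distance between jar1 and mixer_well3 below 0.006 m or distance between jar1 and mixer_well4 below 0.006 m) and (distance between jar2 and mixer_well0 below 0.006 m or distance between jar2 and mixer_well1 below 0.006 m or distance between jar2 and mixer_well2 below 0.006 m or distance between jar2 and mixer_well3 below 0.006 m or distance between jar2 and mixer_well4 below 0.006 m) and (distance between jar3 and mixer_well0 below 0.006 m or distance between jar3 and mixer_well1 below 0.006 m or distance between jar3 and mixer_well2 below 0.006 m or distance between jar3 and mixer_well3 below 0.006 m or distance between jar3 and mixer_well4 below 0.006 m) and (distance between jar4 and mixer_well0 below 0.006 m or distance between jar4 and mixer_well1 below 0.006 m or distance between jar4 and mixer_well2 below 0.006 m or distance between jar4 and mixer_well3 below 0.006 m or distance between jar4 and mixer_well4 below 0.006 m)), for 0.2 s.
2. the mixer head is pressed to its stop with every jar in it, and held for four seconds (all of step 1 and value of joint mixer_head above 0.005 m), for 4 s.
At the end, for the whole second after the job is handed in: Every jar stands upright (within 0.12 rad) and at rest in its own well of the cooling block, its underside within 6 mm of the centre of the well's floor; the block is flat on the bench, the mixer head is up (within 1.5 mm) and the flap is shut (within 0.1 rad) ((distance between jar0 and block_well0 below 0.006 m or distance between jar0 and block_well1 below 0.006 m or distance between jar0 and block_well2 below 0.006 m or distance between jar0 and block_well3 below 0.006 m or distance between jar0 and block_well4 below 0.006 m) and (distance between jar1 and block_well0 below 0.006 m or distance between jar1 and block_well1 below 0.006 m or distance between jar1 and block_well2 below 0.006 m or distance between jar1 and block_well3 below 0.006 m or distance between jar1 and block_well4 below 0.006 m) and (distance between jar2 and block_well0 below 0.006 m or distance between jar2 and block_well1 below 0.006 m or distance between jar2 and block_well2 below 0.006 m or distance between jar2 and block_well3 below 0.006 m or distance between jar2 and block_well4 below 0.006 m) and (distance between jar3 and block_well0 below 0.006 m or distance between jar3 and block_well1 below 0.006 m or distance between jar3 and block_well2 below 0.006 m or distance between jar3 and block_well3 below 0.006 m or distance between jar3 and block_well4 below 0.006 m) and (distance between jar4 and block_well0 below 0.006 m or distance between jar4 and block_well1 below 0.006 m or distance between jar4 and block_well2 below 0.006 m or distance between jar4 and block_well3 below 0.006 m or distance between jar4 and block_well4 below 0.006 m) and angle between each of jar0, jar1, jar2, jar3, jar4's own z axis and vertical below 0.12 rad and linear speed of each of jar0, jar1, jar2, jar3, jar4 below 0.02 m/s and value of joint mixer_head below 0.0015 m and value of joint flap below 0.1 rad and angle between block's own z axis and vertical below 0.05 rad); the robot touches nothing.
It fails at once if the dropper bottle is moved by more than 30 mm (distance of dropper from where it was at the start of the episode above 0.03 m).
It fails at once if the blue-capped bottle is moved by more than 30 mm (distance of media_a from where it was at the start of the episode above 0.03 m).
It fails at once if the green-capped bottle is moved by more than 30 mm (distance of media_b from where it was at the start of the episode above 0.03 m).
It fails at once if the tube box is moved by more than 30 mm (distance of tube_box from where it was at the start of the episode above 0.03 m).
Of jar0, jar1, jar2, jar3, jar4 only 3 to 5 are there at a start; the rules pass over those that are not, and their reading is None.
At some moment in a run one of block may be knocked a few centimetres aside while the robot is not near it.
It also fails if it takes over 210 s, if anything falls off the work surface, if the arm or the gripper's body presses on something with over 40 N, if the wrist force passes 120 N, or if a joint passes its speed limit or range.

## Working session

There is one attempt and no reset: what is moved stays moved. The work goes in short steps, each a Python script; the robot and the scene stay as the last script left them, time stands still between calls to the robot, and variables do not carry over. Pictures are saved under pics/ and viewed, about 12 in all and at most 16, crops included, and the job is handed in when it is done.

```bash
mkdir -p pics; cat > h.py <<'E'
import numpy as np, cv2
from cell import env, kin, camera, calibration, job
def world(cal,u,v,d):
    R,_=cv2.Rodrigues(np.array(cal["rvec"],float)); t=np.array(cal["tvec"],float).reshape(3)
    pc=np.stack([(u-cal["cx"])/cal["fx"]*d,(v-cal["cy"])/cal["fy"]*d,d],-1)
    return (pc-t)@R
def atz(cal,u,v,z):
    R,_=cv2.Rodrigues(np.array(cal["rvec"],float)); t=np.array(cal["tvec"],float).reshape(3)
    o=-t@R; r=np.array([(u-cal["cx"])/cal["fx"],(v-cal["cy"])/cal["fy"],1.])@R
    return o+r*(z-o[2])/r[2]
def cloud(name):
    cal=calibration(name); im,d=camera(name)
    v,u=np.mgrid[:480,:640]
    return cal,im,d,world(cal,u,v,d)
E
python3 - <<'E'
from h import *
for n in("top","scene"):
    c,im,d,P=cloud(n); cv2.imwrite(f"pics/{n}0.png",im); np.savez(f"{n}0.npz",P=P,d=d,im=im)
    print(n,{k:np.round(x,3) for k,x in c.items()})
s=env.get_state(); print(s["time"],s["orientation"],s["force"],s["opening"],env.nose_length)
E
```

```text
top {'fx': np.float64(468.745), 'fy': np.float64(468.745), 'cx': np.float64(318.967), 'cy': np.float64(241.356), 'rvec': array([ 2.128, -2.104,  0.195]), 'tvec': array([0.004, 0.611, 0.984])}
scene {'fx': np.float64(601.762), 'fy': np.float64(601.762), 'cx': np.float64(321.5), 'cy': np.float64(244.78), 'rvec': array([ 2.077,  0.902, -0.428]), 'tvec': array([-0.425, -0.192,  1.786])}
0.1 [-6.33406521e-05  1.59189012e-01  9.87247769e-01 -8.34937627e-04] [-0.25404476 -0.10344598  0.49814874] 0.08533725944116938 0.0726
```

View pics/top0.png

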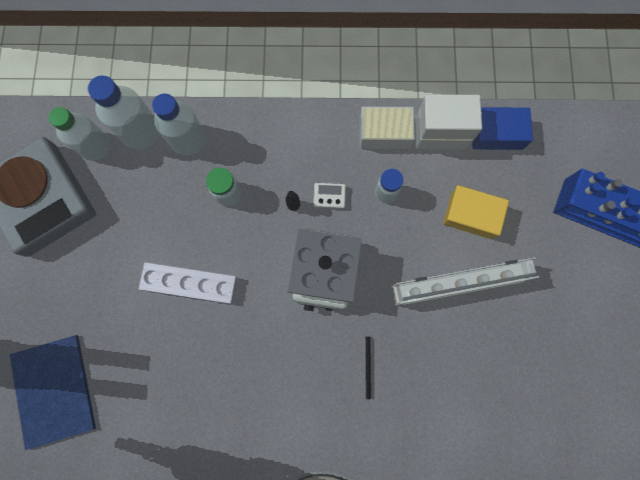

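View pics/scene0.png

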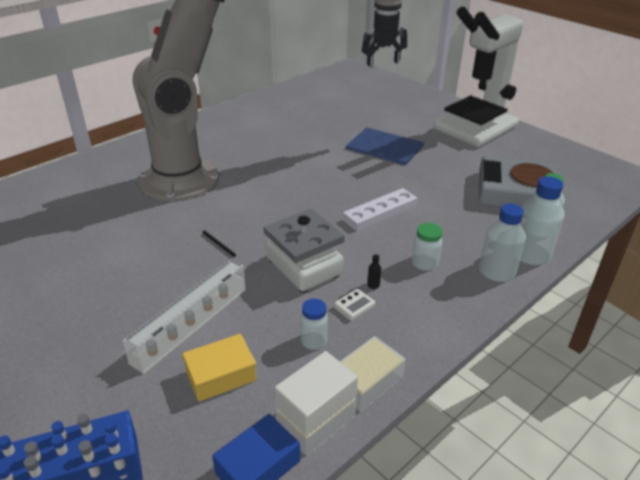

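The top view shows the dispenser at about (395–537, 260–303), with jar tops at roughly (415,291) to (507,274) and hinge marks on the far side. The mixer is at (325,265), the block at (187,283), and the blue bottle, dropper, green bottle and box are all beyond them. The next step is enlarged crops.

```bash
python3 - <<'E'
from h import *
z=np.load("top0.npz");im=z["im"];P=z["P"]
a=cv2.resize(im[245:315,385:545],None,fx=5,fy=5,interpolation=cv2.INTER_CUBIC)
b=cv2.resize(im[225:318,280:370],None,fx=4,fy=4,interpolation=cv2.INTER_CUBIC)
c=cv2.resize(im[255:310,130:245],None,fx=3.8,fy=3.8,interpolation=cv2.INTER_CUBIC)
o=np.zeros((350+0+250,800,3),np.uint8); o[:350]=a
b=cv2.resize(b,(242,250));c=cv2.resize(c,(520,249));o[350:600,:242]=b;o[350:599,260:780]=c
cv2.imwrite("pics/crop1.png",o)
for n,(u,v) in dict(knob=(325,262),head=(300,240),blk=(158,278),blkend=(230,297),bench=(250,330),disp=(396,290),jar=(461,283),jar2=(415,292),drop=(292,200),ma=(391,180),mb=(221,181),box=(477,211)).items(): print(n,np.round(np.median(P[v-1:v+2,u-1:u+2].reshape(-1,3),0),3))
E
```

```text
knob [ 0.552 -0.003  0.146]
head [0.604 0.05  0.112]
blk [0.529 0.377 0.024]
blkend [0.488 0.21  0.023]
bench [ 0.416  0.166 -0.002]
disp [ 0.51  -0.167  0.003]
jar [ 0.521 -0.297  0.071]
jar2 [ 0.5   -0.197  0.071]
drop [0.704 0.073 0.067]
ma [ 0.742 -0.146  0.1  ]
mb [0.737 0.228 0.098]
box [ 0.686 -0.345  0.055]
```

View pics/crop1.png

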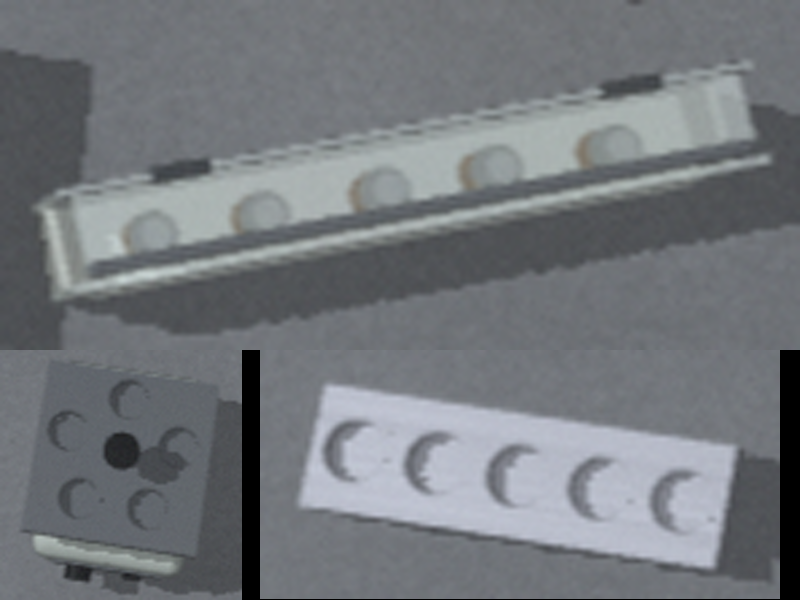

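Five jars are visible and the flap reads z=71 mm, as it should. I'll take close wrist pictures over the block, mixer and dispenser.

```bash
cat >> h.py <<'E'
def quat(th):  # tool down, jaw axis at world angle th (rad)
    a=(th+np.pi/2)/2; return [0.,np.cos(a),np.sin(a),0.]
E
python3 - <<'E'
from h import *
cal=calibration("top")
J=np.array([atz(cal,u,v,.034) for u,v in [(415.2,291.4),(437.4,287.6),(461.4,282.8),(483.6,278),(507.4,274.2)]])
print(np.round(J,4)); p=np.polyfit(J[:,1],J[:,0],1); print(p, J[:,0]-np.polyval(p,J[:,1]))
print(np.round(kin.inverse_kinematics([.5,.3,.35],quat(np.pi/2)),2))
for i,(x,y) in enumerate([(.47,.29),(.5,0.),(.47,-.3)]):
    env.reach([x,y,.36],quat(np.pi/2)); s=env.get_state()
    c,im,d,P=cloud("wrist"); cv2.imwrite(f"pics/w{i}.png",im); np.savez(f"w{i}.npz",P=P,d=d,im=im,K=[c["fx"],c["fy"],c["cx"],c["cy"]],rvec=c["rvec"],tvec=c["tvec"])
    print(s["time"],np.round(s["qpos"],2),np.round(s["tcp_pos"],3)); print(np.round(P[[0,0,-1,-1],[0,-1,0,-1]],3).tolist())
    cv2.imwrite(f"pics/w{i}s.png",cv2.resize(im,(400,300)))
ims=[cv2.imread(f"pics/w{i}s.png") for i in range(3)]
o=np.zeros((600,800,3),np.uint8);o[:300,:400]=ims[0];o[:300,400:]=ims[1];o[300:,:400]=ims[2];cv2.imwrite("pics/w.png",o)
E
```

```text
[[ 0.5047 -0.2047  0.034 ]
 [ 0.5138 -0.2544  0.034 ]
 [ 0.5251 -0.3084  0.034 ]
 [ 0.5365 -0.3584  0.034 ]
 [ 0.5456 -0.4121  0.034 ]]
[-0.20119471  0.46325084] [ 0.00030528 -0.00065947 -0.00016948  0.00108554 -0.00056187]
[-0.75  0.28  0.13  1.73 -0.04  1.12  0.96]
1.7167 [-0.78  0.22  0.13  1.79 -0.03  1.13  0.94] [0.469 0.291 0.36 ]
[[0.286, -0.009, -0.001], [0.288, 0.583, 0.012], [0.457, 0.232, 0.371], [0.457, 0.352, 0.371]]
2.8917 [-0.42  0.13  0.32  1.91 -0.05  1.11  1.5 ] [0.5   0.002 0.36 ]
[[0.318, -0.297, 0.001], [0.315, 0.303, -0.001], [0.489, -0.058, 0.37], [0.488, 0.063, 0.37]]
4.1 [-0.02  0.25  0.58  1.8  -0.15  1.13  2.18] [ 0.471 -0.298  0.36 ]
[[0.289, -0.597, 0.0], [0.286, 0.003, -0.001], [0.459, -0.358, 0.37], [0.458, -0.238, 0.371]]
```

View pics/w.png

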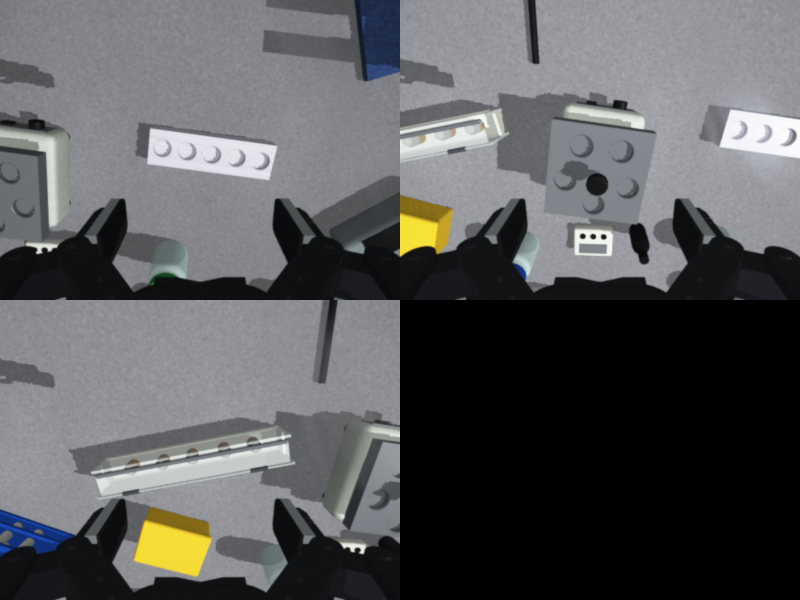

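Wrist views: the block is in the upper centre, the mixer has its knob at about (597,184) in the montage, and the dispenser has five jars. I'll fit shapes on the depth clouds.

```bash
cat >> h.py <<'E'
def rect(P,lo,hi,c,r):
    m=(P[...,2]>lo)&(P[...,2]<hi)&(np.hypot(P[...,0]-c[0],P[...,1]-c[1])<r)
    n,l,st,_=cv2.connectedComponentsWithStats(m.astype(np.uint8)); k=1+np.argmax(st[1:,4])
    q=P[l==k][:,:2]
    (cx,cy),(w,h),a=cv2.minAreaRect((q*1000).astype(np.float32))
    if w<h: w,h,a=h,w,a+90
    return np.array([cx,cy])/1000,w,h,np.deg2rad(a),q   # a: world angle of long side
def findblock():
    cal,im,d,P=cloud("wrist"); c,w,h,a,q=rect(P,.018,.034,(.5,.29),.25); return c,w,h,a,im,P
E
python3 - <<'E'
from h import *
for n in("w0","top0"):
    P=np.load(n+".npz")["P"]; c,w,h,a,q=rect(P,.016,.034,(.507,.29),.14); print("block",n,c,w,h,np.rad2deg(a))
for n in("w1","top0"):
    P=np.load(n+".npz")["P"]; c,w,h,a,q=rect(P,.108,.117,(.55,0),.12); print("head",n,c,w,h,np.rad2deg(a))
    m=(abs(P[...,2]-.148)<.006)&(np.hypot(P[...,0]-.55,P[...,1])<.04); print("knob",m.sum(),P[m].mean(0),np.ptp(P[m],0))
    m=(abs(P[...,2]-.104)<.003)&(np.hypot(P[...,0]-c[0],P[...,1]-c[1])<.066)
    k,l,st,ce=cv2.connectedComponentsWithStats(m.astype(np.uint8))
    for i in range(1,k):
        if st[i,4]>15:
            q=P[l==i]; cc,r=cv2.minEnclosingCircle((q[:,:2]*1000).astype(np.float32)); e=np.array(cc)/1000-c; print(" well",st[i,4],np.round(cc,1),round(r,1),np.hypot(*e)*1000,np.rad2deg(np.arctan2(e[1],e[0])),q[:,2].mean())
for n in("w2","top0"):
    P=np.load(n+".npz")["P"]
    for lo,hi in((.066,.08),(.03,.08)):
        c,w,h,a,q=rect(P,lo,hi,(.525,-.31),.19); print("disp",n,c,w,h,np.rad2deg(a))
a=cv2.imread("pics/w1.png");b=cv2.imread("pics/w2.png")
o=np.vstack([cv2.resize(a[160:360,220:430],(420,400),interpolation=cv2.INTER_CUBIC)]);cv2.imwrite("pics/m2.png",o)
cv2.imwrite("pics/d2.png",cv2.resize(b[190:330,130:490],(800,311),interpolation=cv2.INTER_CUBIC))
E
```

```text
block w0 [0.52173785 0.31151959] 212.25677490234375 63.084957122802734 82.10728454589844
block top0 [0.52008521 0.31117529] 213.55101013183594 62.166927337646484 82.01886749267578
head w1 [ 0.55430414 -0.00090841] 137.14125061035156 136.4407501220703 171.93621063232422
knob 962 [ 0.55245769 -0.00092877  0.14728818] [0.02700034 0.02710938 0.00824039]
 well 939 [514.5 -22.7] 14.9 45.37432540761174 -151.3594675353843 0.10387025294278154
 well 914 [521.6  31.2] 14.9 45.814674688084985 135.50506479558723 0.10392040039734139
 well 804 [563.7 -46.8] 14.8 46.82962642495722 -78.37791909077941 0.1039045965082666
 well 778 [575.4  40.7] 14.8 46.61775168433675 63.06306266742157 0.10392383495217809
 well 717 [601.9  -7.6] 14.7 48.066146660123046 -7.982571833749148 0.10386439997947503
head top0 [ 0.55219464 -0.00111263] 136.7456512451172 135.8659210205078 172.01187896728516
knob 141 [ 0.55190878 -0.00100583  0.1464155 ] [0.02520206 0.0262844  0.0086084 ]
 well 126 [598.   -7.9] 15.6 46.29596586050165 -8.41551305441588 0.10324773458596322
 well 129 [574.7  40. ] 15.7 46.85594119645896 61.33145144089339 0.10333971302992385
 well 130 [559.5 -46.9] 15.9 46.41708846868498 -80.92241835343799 0.10314851695849293
 well 126 [519.7  30.7] 14.9 45.50443616041503 135.65249430502323 0.10329265771317696
 well 138 [511.4 -23.6] 15.7 46.53684944246586 -151.12084936798655 0.10330130702273073
disp w2 [ 0.53258167 -0.3096835 ] 308.0749816894531 41.729957580566406 101.30458736419678
disp w2 [ 0.53003625 -0.31028906] 308.6141052246094 46.95941925048828 101.30458736419678
disp top0 [ 0.52834595 -0.30969171] 307.9722595214844 46.39406204223633 101.18302536010742
disp top0 [ 0.52833118 -0.3096947 ] 307.9677734375 46.447750091552734 101.18925189971925
```

View pics/d2.png

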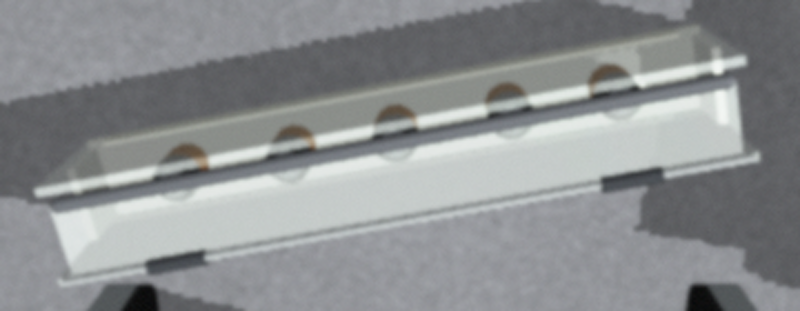

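```bash
cat >> h.py <<'E'
TD=np.deg2rad(101.2); UD=np.array([np.cos(TD),np.sin(TD)]); CD=np.array([.5268,-.3104])
JY=[-.2047,-.2544,-.3084,-.3584,-.4121]
JARS=[CD+UD*(y-CD[1])/UD[1] for y in JY]
CM=np.array([.5540,-.0012]); WA=np.deg2rad(-8.0+72*np.arange(5))
WELLS=[CM+.046*np.array([np.cos(a),np.sin(a)]) for a in WA]
HOV=.28
def hover(xy,th,z=HOV):
    q0=np.array(env.get_state()["qpos"]); best=None
    for t in (th,th+np.pi,th-np.pi):
        q=kin.inverse_kinematics([*xy,z],quat(t))
        if q is None or abs(q[6])>2.8: continue
        c=np.abs(np.array(q)-q0).max()
        if best is None or c<best[0]: best=(c,t)
    env.reach([*xy,z],quat(best[1])); return best[1]
def pick(xy,th,z,op=.034):
    hover(xy,th); env.grip(op,30)
    hit=env.movel([*xy,z],.15,stop_force=20)
    env.grip(.010,30); s=env.get_state(); print("grip t%.1f op %.4f hit %s tcp %s"%(s["time"],s["opening"],hit,np.round(s["tcp_pos"],4)))
    env.movel([*xy,HOV],.2)
    return hit
def place(xy,th,z,op=.034):
    hover(xy,th); env.movel([*xy,z+.02],.25)
    hit=env.movel([*xy,z],.06,stop_force=8); s=env.get_state()
    print("put t%.1f op %.4f hit %s tcp %s"%(s["time"],s["opening"],hit,np.round(s["tcp_pos"],4)))
    env.grip(op); env.movel([*xy,HOV],.25)
E
python3 - <<'E'
from h import *
z=np.load("w2.npz");K=z["K"];cal=dict(fx=K[0],fy=K[1],cx=K[2],cy=K[3],rvec=z["rvec"],tvec=z["tvec"])
for u,v in [(181,178),(291,165),(397,145),(510,123),(620,103)]: print(np.round(atz(cal,130+u/2.2222,190+v/2.2222,.034),4))
print(np.round(JARS,4).tolist())
hover(JARS[0],TD); env.grip(.034,30); print(env.get_state()["opening"],env.get_state()["time"],env.get_state()["qpos"])
im,_=camera("wrist");cv2.imwrite("pics/j0a.png",im)
pick(JARS[0],TD,.086)
im,_=camera("wrist");cv2.imwrite("pics/j0b.png",im)
cv2.imwrite("pics/j0.png",cv2.resize(np.hstack([cv2.imread("pics/j0a.png"),im]),(800,300)))
E
```

```text
[ 0.5458 -0.4104  0.034 ]
[ 0.5391 -0.3582  0.034 ]
[ 0.5291 -0.3084  0.034 ]
[ 0.5181 -0.2559  0.034 ]
[ 0.5083 -0.2056  0.034 ]
[[0.5059, -0.2047], [0.5157, -0.2544], [0.5264, -0.3084], [0.5363, -0.3584], [0.5469, -0.4121]]
0.03367267710474045 5.2833 [-0.11669237  0.30918136  0.47606998  1.91713406 -0.17176841  0.95459114
  2.20563002]
grip t7.5 op 0.0206 hit False tcp [ 0.5062 -0.2049  0.0867]
```

View pics/j0.png

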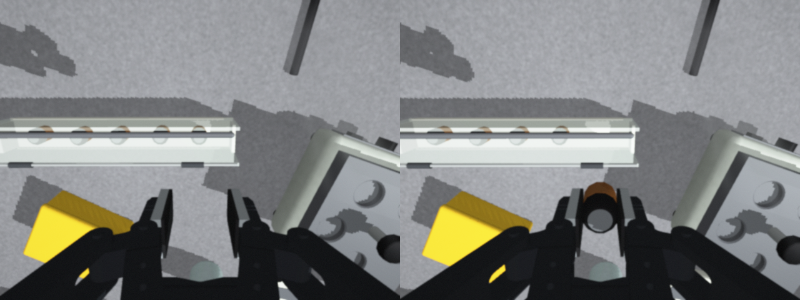

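Jar 0 is held between the pads and the flap is shut again. I'll place it in the mixer well nearest the dispenser and check.

```bash
python3 - <<'E'
from h import *
ZM=.187
place(WELLS[4],WA[4]+np.pi/2,ZM)
print(env.get_state()["force"])
im,_=camera("wrist");cv2.imwrite("pics/m0.png",im)
env.reach([.5,0,.36],quat(np.pi/2)); c,im2,d,P=cloud("wrist")
m=(P[...,2]>.125)&(P[...,2]<.16)&(np.hypot(P[...,0]-WELLS[4][0],P[...,1]-WELLS[4][1])<.028); print(m.sum(),P[m].mean(0),P[m].max(0),WELLS[4])
cv2.imwrite("pics/m0v.png",np.hstack([cv2.resize(im,(400,300)),cv2.resize(im2[130:370,200:520],(400,300))])); print(env.get_state()["time"])
E
```

```text
put t11.1 op 0.0207 hit False tcp [ 0.562  -0.0465  0.1871]
[ 0.36525938  0.63584191 -1.05842383]
417 [ 0.55721396 -0.04644515  0.13223308] [ 0.5682708  -0.03599219  0.13570189] [ 0.56198782 -0.04650116]
13.0417
```

View pics/m0v.png

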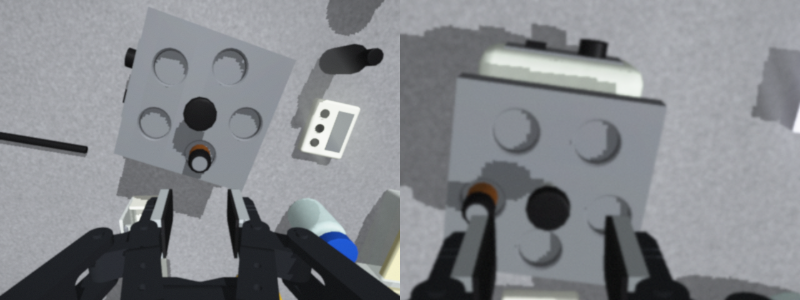

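Jar 0 is seated in its well, with its top at 0.134–0.136 m (0.134 expected). Now the other four.

```bash
python3 - <<'E'
from h import *
for j,w in ((1,3),(2,0),(3,2),(4,1)):
    pick(JARS[j],TD,.086); o=env.get_state()["opening"]
    if not .018<o<.024: print("bad grip",j,o); break
    place(WELLS[w],WA[w]+np.pi/2,.187)
env.reach([.43,0,.40],quat(np.pi/2)); s=env.get_state()
c,im,d,P=cloud("wrist"); ct,imt,dt,Pt=cloud("top")
for w in WELLS:
    m=(P[...,2]>.125)&(P[...,2]<.145)&(np.hypot(P[...,0]-w[0],P[...,1]-w[1])<.02); print(m.sum(),np.round(P[m].mean(0),4),np.round(np.percentile(P[m][:,2],90),4),np.round(w,4))
print(s["time"])
cv2.imwrite("pics/m5.png",np.hstack([cv2.resize(im[150:390,220:540],(400,300)),cv2.resize(imt[220:370,280:480],(400,300))]))
E
```

```text
grip t16.0 op 0.0205 hit False tcp [ 0.516  -0.2546  0.0867]
put t19.0 op 0.0206 hit False tcp [ 0.5134 -0.0228  0.187 ]
grip t22.8 op 0.0208 hit False tcp [ 0.5267 -0.3086  0.0868]
put t26.0 op 0.0202 hit False tcp [ 0.6    -0.0076  0.1876]
grip t30.1 op 0.0206 hit False tcp [ 0.5366 -0.3587  0.0868]
put t33.6 op 0.0205 hit False tcp [0.5219 0.031  0.1876]
grip t37.9 op 0.0209 hit False tcp [ 0.5472 -0.4125  0.0869]
put t41.6 op 0.0204 hit False tcp [0.5742 0.0402 0.1871]
387 [ 0.5967 -0.007   0.1323] 0.1347 [ 0.5996 -0.0076]
244 [0.5719 0.0378 0.1325] 0.1346 [0.5742 0.0401]
408 [0.5177 0.0322 0.1327] 0.1349 [0.5209 0.0308]
432 [ 0.5111 -0.0216  0.1326] 0.1347 [ 0.5134 -0.0228]
72 [ 0.5598 -0.0383  0.131 ] 0.1342 [ 0.562  -0.0465]
43.5667
```

View pics/m5.png

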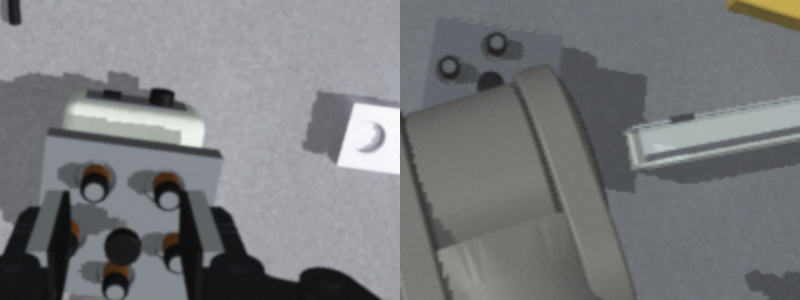

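All five jars are in the mixer (tops at 0.134–0.135), and the dispenser is empty and shut. Next is the press.

```bash
python3 - <<'E'
from h import *
hover(CM,np.deg2rad(90),.26); env.grip(0.,30)
env.movel([*CM,.226],.1); f0=env.get_state()["force"][2]
h=env.movel([*CM,.204],.01,stop_force=22)
for i in range(5):
    s=env.get_state(); print(h,round(s["time"],2),np.round(s["tcp_pos"],4),s["force"][2]-f0)
    env.dwell(1.1)
env.movel([*CM,.26],.06); env.reach([.44,.29,.36],quat(np.pi/2))
env.grip(.034); c,w,hh,a,im,P=findblock(); print(c,w,hh,np.rad2deg(a),env.get_state()["time"])
cv2.imwrite("pics/b1.png",cv2.resize(im,(400,300)))
E
```

```text
True 46.7 [ 0.5541 -0.0013  0.2149] 8.77439127423075
True 47.8 [ 0.5541 -0.0013  0.2149] 8.112760325962538
True 48.9 [ 0.5541 -0.0013  0.2149] 8.624998860267938
True 50.0 [ 0.5541 -0.0013  0.2149] 7.794289108600119
True 51.1 [ 0.5541 -0.0013  0.2149] 7.0774881234092755
[0.52154504 0.31147192] 212.38844299316406 63.21214294433594 82.24620819091797 54.8333
```

View pics/b1.png

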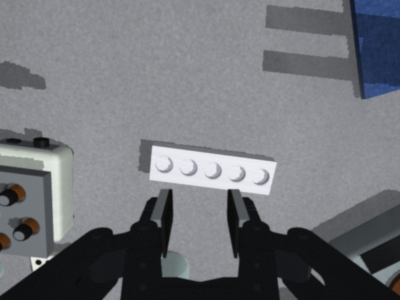

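The block hasn't moved. The press only settled at about 8 N, so it may not have reached the stop. I'll press again in steps until the static force is clearly above 10 N.

```bash
python3 - <<'E'
from h import *
env.grip(0.,30); hover(CM,np.deg2rad(90),.26)
env.movel([*CM,.226],.1); env.dwell(.3); f0=np.mean([(env.get_state()["force"][2],env.dwell(.05))[0] for _ in range(6)])
z=.217; env.movel([*CM,z],.02)
while z>.203:
    env.dwell(.25); s=env.get_state(); f=s["force"][2]-f0; print(round(z,4),np.round(s["tcp_pos"][2],4),round(f,2))
    if abs(f)>22: break
    z-=.001; env.movel([*CM,z],.02)
for i in range(5):
    env.dwell(1.05); s=env.get_state(); print(round(s["time"],2),np.round(s["tcp_pos"],4),s["force"][2]-f0)
env.movel([*CM,.26],.06); env.reach([.43,0,.40],quat(np.pi/2))
c,im,d,P=cloud("wrist"); print(env.get_state()["time"])
for w in WELLS:
    m=(P[...,2]>.125)&(P[...,2]<.145)&(np.hypot(P[...,0]-w[0],P[...,1]-w[1])<.02); print(m.sum(),np.round(P[m].mean(0),4),np.round(np.percentile(P[m][:,2],90),4))
E
```

```text
0.217 0.2173 6.12
0.216 0.2164 7.31
0.215 0.2154 7.67
0.214 0.2147 11.97
0.213 0.2146 20.77
0.212 0.2145 31.32
61.99 [ 0.5543 -0.0014  0.2145] 31.179574939212443
63.04 [ 0.5543 -0.0015  0.2145] 32.45118035119396
64.09 [ 0.5543 -0.0015  0.2145] 30.804980247946354
65.14 [ 0.5543 -0.0014  0.2145] 32.788389214995775
66.19 [ 0.5543 -0.0014  0.2145] 31.054140691342877
68.0833<stdin>:14: RuntimeWarning: Mean of empty slice.
  ret = um.true_divide(
Traceback (most recent call last):
IndexError: index -1 is out of bounds for axis 0 with size 0
```

The second press bottomed out at 31 N and held for over 5 s. Next come the block transfers: first one jar, with a block check before placing.

```bash
cat >> h.py <<'E'
def block_xy(k):
    env.reach([.44,.29,.36],quat(np.pi/2)); c,w,h,a,im,P=findblock()
    a=a%np.pi; print("block",np.round(c,4),round(w,1),round(h,1),round(np.rad2deg(a),2))
    assert abs(w-212)<5 and abs(h-63)<4
    c=c+[-.0007,-.0001]
    return c+.042*k*np.array([np.cos(a),np.sin(a)]),a-np.pi/2
def transfer(w,k):
    pick(WELLS[w],WA[w]+np.pi/2,.1865); o=env.get_state()["opening"]
    assert .018<o<.024,o
    xy,th=block_xy(k); place(xy,th,.101)
E
python3 - <<'E'
from h import *
transfer(2,2)
env.reach([.43,0,.40],quat(np.pi/2)); im,_=camera("wrist")
env.reach([.44,.29,.36],quat(np.pi/2)); c,im2,d,P=cloud("wrist"); print(env.get_state()["time"])
m=(P[...,2]>.04)&(np.hypot(P[...,0]-.53,P[...,1]-.395)<.03); print(m.sum(),P[m].mean(0),np.percentile(P[m][:,2],90))
cv2.imwrite("pics/t1.png",np.hstack([cv2.resize(im,(400,300)),cv2.resize(im2[180:360,220:460],(400,300))]))
E
```

```text
grip t70.3 op 0.0206 hit False tcp [0.5216 0.0307 0.1875]
block [0.5214 0.3115] 212.5 63.2 82.07
put t74.5 op 0.0209 hit True tcp [0.5324 0.3949 0.1008]
78.4167
344 [0.53023592 0.39649396 0.0467083 ] 0.04883655157289282
```

View pics/t1.png

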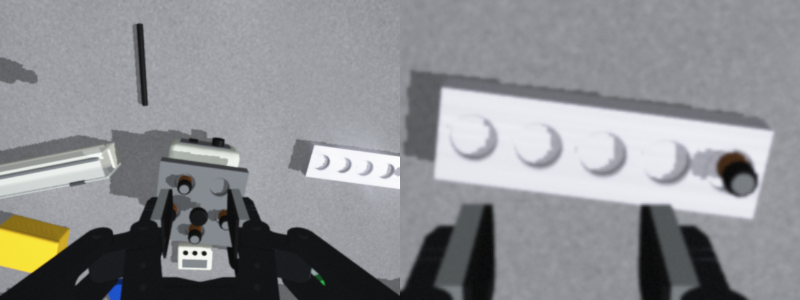

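The first jar is seated in the end well, with its top at 0.0488 (0.048 expected). I'll continue with the rest.

```bash
python3 - <<'E'
from h import *
for w,k in ((1,1),(0,0),(3,-1),(4,-2)): transfer(w,k)
env.reach([.42,.28,.40],quat(np.pi/2)); env.dwell(.5); c,im2,d,P=cloud("wrist"); print(env.get_state()["time"],env.get_state()["force"])
cc,w,h,a,q=rect(P,.018,.034,(.5,.29),.25); a%=np.pi; print(cc,w,h)
for k in range(-2,3):
    x=cc+.042*k*np.array([np.cos(a),np.sin(a)]); m=(P[...,2]>.04)&(P[...,2]<.07)&(np.hypot(*(P[...,:2]-x).transpose(2,0,1))<.025); q=P[m]; t=q[q[:,2]>np.percentile(q[:,2],60)]
    print(k,m.sum(),np.round(x,4),np.round(t.mean(0),4),np.round(np.percentile(q[:,2],90),4))
env.reach([.25,.55,.40],quat(np.pi/2)); imt,_=camera("top")
cv2.imwrite("pics/f.png",np.hstack([cv2.resize(im2[180:390,180:460],(400,300)),cv2.resize(imt[140:320,120:360],(400,300))]))
cv2.imwrite("pics/ftop.png",imt)
E
```

```text
grip t80.8 op 0.0203 hit False tcp [0.5749 0.0399 0.1876]
block [0.5216 0.3116] 212.3 63.2 82.18
put t85.0 op 0.0206 hit True tcp [0.5268 0.3535 0.1008]
grip t88.7 op 0.0206 hit False tcp [ 0.6002 -0.0079  0.1877]
block [0.5217 0.3116] 212.3 63.5 82.18
put t93.4 op 0.0207 hit True tcp [0.5213 0.3115 0.1006]
grip t97.1 op 0.0208 hit False tcp [ 0.5142 -0.0227  0.1876]
block [0.5216 0.3116] 212.4 63.4 82.13
put t101.4 op 0.0206 hit True tcp [0.5156 0.2699 0.1008]
grip t105.6 op 0.0208 hit False tcp [ 0.5628 -0.0466  0.1877]
block [0.5215 0.3116] 212.3 63.2 82.02
put t110.1 op 0.0199 hit True tcp [0.5097 0.2283 0.1008]
113.1583 [ 0.77859756 -0.30635016  0.45721891]
[0.52162891 0.31169354] 212.44195556640625 63.4056510925293
-2 284 [0.51   0.2285] [0.5093 0.2301 0.0484] 0.0486
-1 281 [0.5158 0.2701] [0.5147 0.2703 0.0486] 0.0488
0 280 [0.5216 0.3117] [0.5207 0.3125 0.0485] 0.0487
1 281 [0.5274 0.3533] [0.5264 0.3549 0.0485] 0.0488
2 277 [0.5332 0.3949] [0.5319 0.3978 0.0486] 0.0489
```

View pics/f.png

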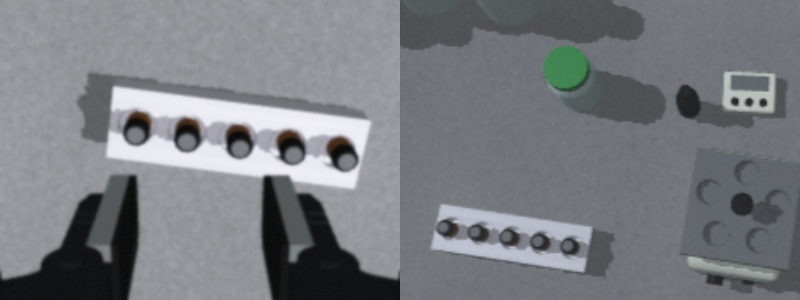

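View pics/ftop.png

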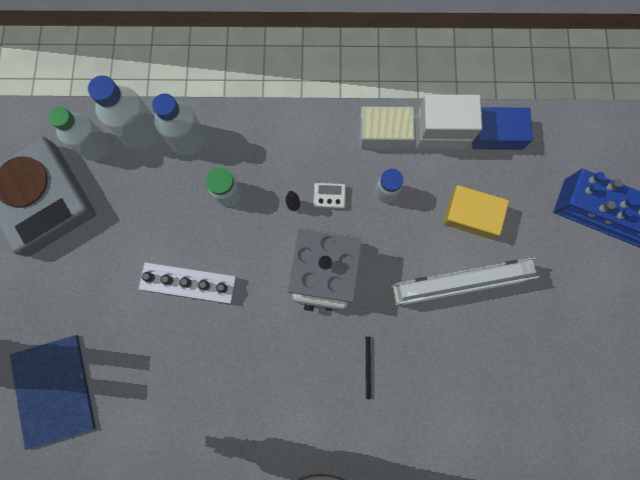

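All five jars stand in the block with tops at 48.5 mm, and everything else is where it started. One last check of flap and head heights before handing in.

```bash
python3 - <<'E'
from h import *
c,im,d,P=cloud("top"); P0=np.load("top0.npz")["P"]
for n,cc,r in(("flap",(.528,-.31),.014),("head",(.58,-.045-.02),.008),("knob",(.553,-.001),.008)):
    for Q in(P0,P): m=np.hypot(Q[...,0]-cc[0],Q[...,1]-cc[1])<r; print(n,np.round(np.percentile(Q[m][:,2],[20,50,80]),4))
job.job_done()
E
```

```text
flap [0.0693 0.0709 0.0721]
flap [0.0695 0.0708 0.0721]
head [0.1094 0.1109 0.1123]
head [0.1097 0.1109 0.1127]
knob [0.1451 0.1464 0.1472]
knob [0.1452 0.1464 0.1479]
the job is handed in; nothing more can be done
```

I moved all five jars from the flap dispenser into the mixer wells, pressed the knob and held it, and then moved the jars into the five wells of the cooling block. The job is handed in, and it took about 115 s of robot time.

- **Press:** My first press held at only about 8 N and may not have reached the stop. I pressed again to a firm stop at about 31 N and held it for more than 5 s, with all the jars still in the mixer.
- **Jars:** The last wrist depth check put all five jar tops at 48.4–48.6 mm, where 48 is expected. They were within about 3 mm of the well centres, and they look upright in the picture.
- **Flap, head and knob:** Their heights matched the starting values, so the flap is shut and the head is up.
- **Other things on the bench:** The block stayed where it was throughout. In the final top picture the bottles, dropper and tube box look unmoved.
- **Camera disagreement:** The wrist and top cameras differed by 1–3 mm in x. I used values between the two, and every placing went in cleanly.

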